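# Stroke the vent slide of the vacuum manifold and hold its cover over the threads

### The arm

A 6-joint arm with a two-finger parallel gripper is mounted at the origin on a cart in front of the work surface, level with it; the furniture and walls round the work are solid. World frame = base frame: x ahead of the robot, y to its left, z up, the work surface at z = 0. Lengths are in m, angles in degrees, forces in N, time in s.
With the tool pointing down it reaches from about 0.375 to 0.75 m from the base axis. Payload 9 kg.
Tool frame: the origin (TCP) lies where the fingers leave the gripper's body, on its centre line; the fingertips stand 73 mm ahead of it and the grasp point (between the pads) lies 54 mm ahead of it (robot.tip_reach is the distance from the TCP to the fingertips, in m); z points along the fingers, y is the line along which they close (so a half turn about z gives the same grasp; the last joint's range is limited). The gripper opens to 85 mm and grips with 20 to 120 N. Pads are 22 mm wide; open, the fingers measure 114 mm over their backs; the gripper's body (76 mm by 85 mm) begins 54 mm behind the grasp point. The pads swing forward as they close: fully open they stand 13 mm farther back than shut.
Start: joints at [-82.947, 5.964, 5.575, 89.605, 0, 77.527], TCP at [0.201, -0.566, 0.304] pointing down, gripper open.
Joint ranges: [-171.21, 171.21], [-48.23, 106.86], [-62.78, 66.21], [-105.2, 120.99], [-86.42, 89.51], [-180, 180]. Speed limits (degrees/s): [127.2, 127.2, 147.25, 180, 180, 180].

### API

Orientations are given as [roll, pitch, yaw] about the fixed x, y, z axes, in that order (R = Rz(yaw) Ry(pitch) Rx(roll)).
In Python, from plant import robot gives the robot as it stands. Calls block until the motion is done:
- robot.move_pose(position, orientation): joint-space move of the TCP to a pose.
- robot.line_to(position, vel=0.15, rotation=None, guard=None): straight line of the TCP; rotation=None keeps the orientation; vel is the mean speed in m/s. With guard (N) it stops when the force on the tool has changed by that much, and returns True; else False.
- robot.goto_joints(angles): joint-space move.
- robot.set_gripper(opening): finger opening in m; the grip force is fixed at half the most; returns when the fingers have stopped.
- robot.pause(seconds).
- robot.ik(position, orientation): joint angles nearest the present ones, or None.
- robot.observe(): the state.
- robot.grab_frame(name): name is "scene" or "top" or "wrist"; returns the picture (480x640x3 uint8, blue, green, red); there is no depth.
- robot.get_calibration(name): a dict with "vertical_fov" (degrees; the focal length in pixels is half the picture's height over the tangent of half this angle, whatever the lens; pixels are square), "cx", "cy" (the principal point, pixels), "k1" (the pictures are not rectified: a ray, as slopes to the right and down, at radius r is drawn at 1 + k1 r^2 times it, then the intrinsics apply), "rvec" (rotation vector, rad) and "tvec" (3), from world to camera coordinates, as OpenCV has them. Camera axes: x right, y down, z forward; pixel columns grow to the right and rows downward; lengths in m; the calibration is good to about 2 mm. A picture is of the moment at which its call begins: read the wrist's pose just before it. get_calibration takes no time and is no camera call; for the wrist camera it gives the pose at the moment of the call.
A pose or a line that the arm cannot do raises robot.IKError and nothing moves.
- robot.job_done(): hands the job in; it is judged then, once.
The state is a dict: "time": time; "q": joint angles; "qvel": joint speeds; "joint_torque": joint torques, N m; "tool_pos": TCP position; "tcp_rot": TCP orientation; "ft_force": force on the tool from outside, world axes, zero at the start; "torque": the same for the moment, N m; "gripper_width": finger opening in m; "gripper_force": force on a finger pad.
Only numpy, scipy, OpenCV 4.12 (cv2) and the standard library are available. Lean on these libraries where they do the work, as an engineer would, in place of code of your own. Each camera call takes 0.05 s, during which the arm holds its last target. There are 200 camera calls.

### The job

The vent slide of the vacuum manifold has fresh grease on its seals and a new O-ring lies in the top: pull the black slide knob out until it clicks in at its outer stop, and push it fully home again. Then pick up the dark grey cover plate by its handle and hold it level and still about 1 cm above the manifold, red dot over red dot, each of its four holes right over its threaded hole, so that a colleague can put in the screws; the program finishes while the gripper is still holding the cover there. The cover must never touch the manifold, and everything else stays where it is.

Things in the scene. Friction and masses are not known exactly. Their poses are not given: they have to be found in the camera images.
- manifold: vacuum manifold, fixed: steel foot 122 x 106 mm, aluminium top flange 110 (x) x 100 (y) mm, its top 55 mm above the worktop, with an open chamber, a black O-ring standing 1 mm proud, and four M6 threads ringed with brass. Origin: centre of the underside; -x is the knob's side (front). Red dot on its +x -y corner. In the left or right half of the worktop, turned up to 0.3 rad, front to the robot.
- vent_slide (a joint): vent slide of the manifold (m): 0 = fully home (pushed in), 0.024 = pulled out to the outer stop. A ball detent holds it at either end (about 6 N to leave it, falling to 1 to 2 N in mid stroke, where it stays if left). It moves level along the manifold's x; pulling towards its front (-x) increases the value.
- knob_grip (a point): centre of the slide's black pull knob, 24 mm round and 24 mm long, axis level along the manifold's x, 45 mm above the worktop; slide home: 97 mm in front of the manifold's origin, 42 mm in front of the flange's face (between them an 8 mm rod and a brass gland 10 mm long on the flange). Free on both sides and above: pinch it across from above.
- cover: loose dark grey plastic cover plate, 110 (x) x 100 (y) x 6 mm, 0.2 to 0.42 kg, centre of mass at its middle; lies right side up on the worktop, in the half where the manifold is not, turned up to 0.6 rad. Origin: centre of its underside. Its four 12 mm holes have the pattern of the threads and fit one way only: red dot over red dot, its x along the manifold's x.
- cover_grip (a point): middle of the cover's steel bow handle: a square bar 12 x 12 mm, 78 mm long, along the cover's x over its centre, its centre line 34 mm above the cover's underside (22 mm free beneath the bar; posts at x = +-31 mm). Moves with the cover.
- thread0 (a point): mouth of the manifold's front right threaded M6 hole, at x = -43, y = -38 mm of the manifold, on its top face 55 mm above the worktop; z up
- thread1 (a point): mouth of the manifold's front left threaded M6 hole, at x = -43, y = 38 mm of the manifold, on its top face 55 mm above the worktop; z up
- thread2 (a point): mouth of the manifold's back left threaded M6 hole, at x = 43, y = 38 mm of the manifold, on its top face 55 mm above the worktop; z up
- thread3 (a point): mouth of the manifold's back right (the set-in one, beside the red dot) threaded M6 hole, at x = 43, y = -24 mm of the manifold, on its top face 55 mm above the worktop; z up
- hole0 (a point): centre of the cover's front right hole (12 mm across), at its lower mouth: x = -43, y = -38, z = 0 mm of the cover; belongs over thread0
- hole1 (a point): centre of the cover's front left hole (12 mm across), at its lower mouth: x = -43, y = 38, z = 0 mm of the cover; belongs over thread1
- hole2 (a point): centre of the cover's back left hole (12 mm across), at its lower mouth: x = 43, y = 38, z = 0 mm of the cover; belongs over thread2
- hole3 (a point): centre of the cover's back right (the set-in one, beside the red dot) hole (12 mm across), at its lower mouth: x = 43, y = -24, z = 0 mm of the cover; belongs over thread3
- dish: bystander: round steel parts dish 84 mm across, 13 mm high, with the four screws and a hex key, in front of the middle; origin at the centre of its underside
- rack_low: bystander: low black tube rack 108 x 50 x 30 mm in front of the mixer; origin at the centre of its underside
- ethanol: bystander: white bottle with a green band and a red cap, 68 mm across, 165 mm high, at the left; origin under its centre
- amber: bystander: amber bottle with a black cap, 48 mm across, 105 mm high, at the right; origin under its centre
- labels: bystander: roll of labels, 57 x 62 x 57 mm, at the left; origin under its centre
- tape: bystander: roll of beige tape, 100 mm across, 25 mm high, at the right in front; origin under its centre
- clock: bystander: white bench timer 66 x 62 x 18 mm at the front edge; origin under its centre

How it is judged:
By the outcome, as a careful person would: the job done as asked, in the order asked, and still so for the second after the job is handed in, while the arm keeps its last pose, push and grip.
It also fails if it takes over 48 s, if anything falls off the work surface, if the arm or the gripper's body presses on something with over 40 N, if the wrist force passes 120 N, or if a joint passes its speed limit or range.

## Working session

There is one attempt and no reset: what is moved stays moved. The work goes in short steps, each a Python script; the robot and the scene stay as the last script left them, time stands still between calls to the robot, and variables do not carry over. Pictures are saved under pics/ and viewed, at most 10 in all, crops included, and the job is handed in when it is done.

```bash
mkdir -p pics; ls; python3 - <<'E'
from plant import robot
import cv2
for n in ("scene","top"):
    im=robot.grab_frame(n); cv2.imwrite(f"pics/{n}0.png",im)
    print(n,robot.get_calibration(n))
print(robot.observe())
E
```

```text
pics
scene {'vertical_fov': 49.70100947577794, 'cx': 322.7054190483958, 'cy': 242.3063264356019, 'k1': 0.05235737219693947, 'rvec': array([ 2.15134948, -1.4430004 ,  0.46603542]), 'tvec': array([-0.25113674,  0.39661221,  1.20403079])}
top {'vertical_fov': 46.70073008936496, 'cx': 306.2860923709107, 'cy': 239.6165086663794, 'k1': -0.07126056781901356, 'rvec': array([ 2.12925837, -2.16927282,  0.14529803]), 'tvec': array([-0.05856444,  0.5045981 ,  1.33185516])}
{'time': 0.1, 'q': array([-8.29483319e+01,  5.99641458e+00,  5.53163546e+00,  8.96040913e+01,
       -3.04456806e-04,  7.75246662e+01]), 'qvel': array([ 0.07787112, -0.09746619,  0.15259021, -0.03324383, -0.02167679,
        0.00623595]), 'joint_torque': array([ 7.65017088e-03, -5.58204818e+01,  5.04721463e+01,  1.31417869e-02,
       -1.40990091e-04,  2.73953515e-05]), 'tool_pos': array([ 0.20051195, -0.56528199,  0.30318874]), 'tcp_rot': array([-1.79932690e+02, -1.45800698e-02,  1.95269936e+01]), 'ft_force': array([0.26400784, 0.42205158, 0.36538293]), 'torque': array([-0.03774967, -0.03520793,  0.0627289 ]), 'gripper_force': 0.0, 'gripper_width': 0.08562987412221028}
```

View pics/top0.png

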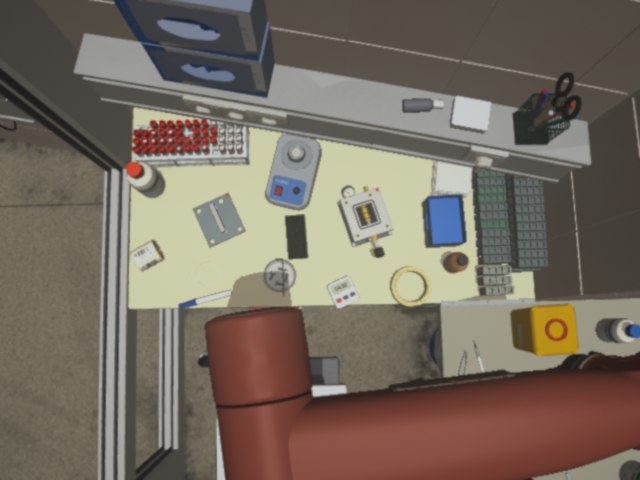

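View pics/scene0.png

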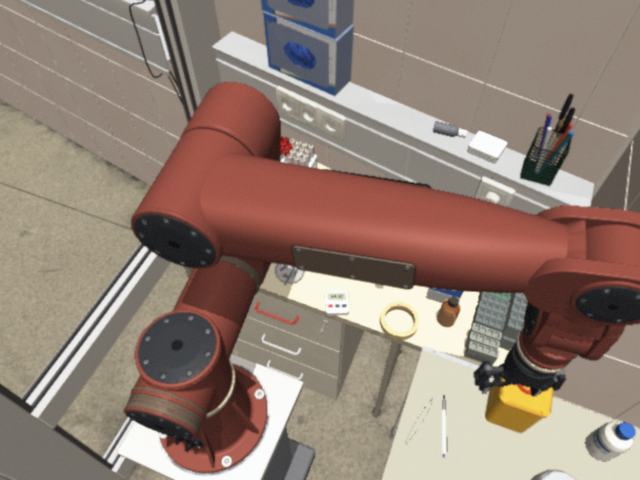

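The top view shows the manifold at about (367,215) with its knob at (379,252), and the cover at (219,219). The arm hides both in the scene view. I'll get rough positions from the top view, then refine with the wrist camera.

```bash
cat > h.py <<'E'
from plant import robot
import numpy as np, cv2
from scipy.spatial.transform import Rotation as Ro
def cal(n):
    c=robot.get_calibration(n); f=240/np.tan(np.radians(c["vertical_fov"]/2))
    c["f"]=f; c["R"]=cv2.Rodrigues(np.array(c["rvec"]))[0]; c["C"]=-c["R"].T@c["tvec"]; return c
def K(c): return np.array([[c["f"],0,c["cx"]],[0,c["f"],c["cy"]],[0,0,1.]])
def D(c): return np.array([c["k1"],0,0,0,0.])
def onplane(c,uv,z):
    uv=np.array(uv,float).reshape(-1,1,2)
    n=cv2.undistortPoints(uv,K(c),D(c)).reshape(-1,2)
    d=np.c_[n,np.ones(len(n))]@c["R"]
    return c["C"]+d*((z-c["C"][2])/d[:,2])[:,None]
def proj(c,P): return cv2.projectPoints(np.array(P,float).reshape(-1,1,3),c["rvec"],np.array(c["tvec"],float),K(c),D(c))[0].reshape(-1,2)
def snap(name):
    c=cal("wrist"); im=robot.grab_frame("wrist"); cv2.imwrite(f"pics/{name}.png",im); np.save(f"pics/{name}.npy",c,allow_pickle=True); return im,c
E
python3 - <<'E'
from h import *
c=cal("top")
print(onplane(c,[(367,215)],.055),onplane(c,[(379,252)],.05),onplane(c,[(219,219)],.006),onplane(c,[(280,275)],.0),onplane(c,[(141,175)],.1))
w=cal("wrist");o=robot.observe();R=Ro.from_euler('xyz',o["tcp_rot"],degrees=True).as_matrix()
print("cam in tool",R.T@(w["C"]-o["tool_pos"]),"axes in tool\n",(R.T@w["R"].T).round(3), w["f"])
E
```

```text
[[ 0.55835988 -0.21702181  0.055     ]] [[ 0.46766326 -0.24365654  0.05      ]] [[0.5641416  0.15179635 0.006     ]] [[ 0.42013979 -0.00056684  0.        ]] [[0.6582256  0.32534505 0.1       ]]
cam in tool [ 0.07474276 -0.00019765 -0.06918594] axes in tool
 [[ 0.    -0.956 -0.294]
 [ 1.     0.001 -0.001]
 [ 0.001 -0.294  0.956]] 377.5897619545756
```

```bash
python3 - <<'E'
from h import *
def look(x,y,z,yaw,name):
    t=np.array([x,y])-0.04*np.array([np.cos(np.radians(yaw)),np.sin(np.radians(yaw))])
    robot.move_pose([t[0],t[1],z],[180,0,yaw]); robot.pause(.3)
    snap(name); o=robot.observe(); print(o["time"],o["q"].round(0),o["tool_pos"],o["tcp_rot"])
look(.54,-.222,.27,-164,"man1")
look(.564,.152,.25,-164,"cov1")
a=cv2.imread("pics/man1.png");b=cv2.imread("pics/cov1.png")
E
```

```text
2.35 [-32.   8.   5.  86.  -0. -48.] [ 0.57834636 -0.21127059  0.27001601] [-1.79998796e+02  6.03941126e-04 -1.64037139e+02]
4.1 [  3.  10.   4.  84.  -0. -13.] [0.60256976 0.16249035 0.24998953] [ 1.79999712e+02 -3.02789552e-03 -1.64044448e+02]
```

View pics/man1.png

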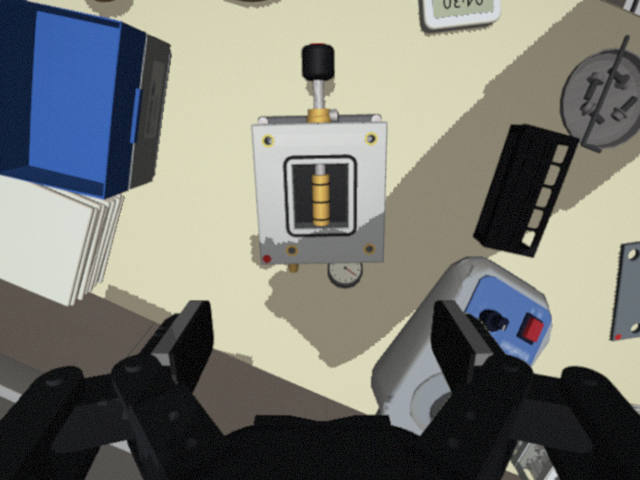

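View pics/cov1.png

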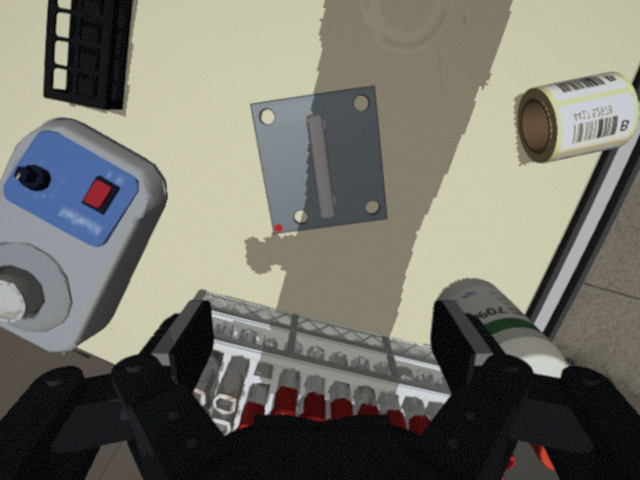

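man1 shows the manifold with thread0..3 at about (268,140), (371,139), (369,249) and (292,250), the red dot at (266,259) and the knob at (318,62). cov1 shows the cover's hole0..3 at about (267,117), (361,102), (372,207) and (301,217), the red dot at (278,228) and the handle along (317,120)-(327,213).

```bash
cat >> h.py <<'E'
PAT=np.array([[-43,-38],[-43,38],[43,38],[43,-24]])/1000
def load(name): return cv2.imread(f"pics/{name}.png"),np.load(f"pics/{name}.npy",allow_pickle=True).item()
def blob(im,uv,kind,h=13):
    u,v=np.round(uv).astype(int); w=im[v-h:v+h+1,u-h:u+h+1]
    g=w.astype(int)
    g=(g[...,2]-g[...,0]) if kind=="brass" else g[...,1]       # red-blue, or brightness
    g=np.clip(g-g.min(),0,255).astype(np.uint8)
    m=cv2.threshold(g,0,255,cv2.THRESH_OTSU)[1]
    n,l,s,ce=cv2.connectedComponentsWithStats(m)
    cost=[abs(ce[i]-h).sum() if s[i,4]>25 else 99 for i in range(1,n)]
    i=1+int(np.argmin(cost)); p=np.argwhere(l==i)[:,::-1].astype(np.float32)
    (x,y),r=cv2.minEnclosingCircle(p); return [u-h+x,v-h+y],r,s[i,4]
def fit(P,pat=PAT):
    pc,qc=pat.mean(0),P[:,:2].mean(0); A=pat-pc; B=P[:,:2]-qc
    a=np.arctan2((A[:,0]*B[:,1]-A[:,1]*B[:,0]).sum(),(A*B).sum())
    R=np.array([[np.cos(a),-np.sin(a)],[np.sin(a),np.cos(a)]]); t=qc-R@pc
    return t,a,(pat@R.T+t-P[:,:2])*1000
def measure(name,uvs,kind,z,h=13):
    im,c=load(name); b=[blob(im,u,kind,h) for u in uvs]
    P=onplane(c,[x[0] for x in b],z); t,a,res=fit(P)
    print(name,[(np.round(x[0],1).tolist(),round(x[1],1),int(x[2])) for x in b],t.round(4),np.degrees(a).round(2),res.round(1).tolist()); return t,a
E
python3 - <<'E'
from h import *
t,a=measure("man1",[(268,140),(371,139),(369,249),(292,250)],"brass",.055)
im,c=load("man1")
k=onplane(c,[(318,60)],.045)[0,:2]; R=np.array([[np.cos(a),-np.sin(a)],[np.sin(a),np.cos(a)]])
print("knob pred",t+R@[-.097,0],"seen approx",k)
measure("cov1",[(267,117),(361,102),(372,207),(301,217)],"bright",.003)
im,c=load("cov1"); print("handle", onplane(c,[(317,120),(327,213)],.040))
E
```

```text
man1 [([267.5, 140.3], 6.8, 103), ([370.7, 138.3], 6.8, 95), ([369.0, 248.6], 6.2, 87), ([291.6, 250.0], 6.2, 88)] [ 0.5611 -0.2169] 17.14 [[-0.1, -0.1], [-0.2, 0.1], [0.1, 0.1], [0.2, -0.1]]
knob pred [ 0.4683836  -0.24550809] seen approx [ 0.46681965 -0.24557994]
cov1 [([267.5, 116.5], 6.7, 134), ([360.5, 103.0], 7.4, 166), ([371.5, 206.5], 6.5, 123), ([295.5, 217.0], 15.0, 380)] [0.5645 0.1502] 22.98 [[-0.4, -1.1], [0.3, -0.0], [1.4, -1.0], [-1.3, 2.2]]
handle [[0.53175119 0.13903291 0.04      ]
 [0.59523994 0.1648626  0.04      ]]
```

```bash
python3 - <<'E'
from h import *
measure("cov1",[(267,117),(361,102),(372,207),(301,217)],"bright",.003,h=9)
t,a=measure("man1",[(268,140),(371,139),(369,249),(292,250)],"brass",.055)
ax=np.array([np.cos(a),np.sin(a)]); k=t-.097*ax; yaw=np.degrees(a)-180
robot.move_pose([*k,.20],[180,0,yaw]); robot.set_gripper(.06)
print(robot.line_to([*k,.100],vel=.1,guard=15)); robot.set_gripper(0)
def st(s):
    o=robot.observe(); d=o["tool_pos"][:2]-k; print(s,o["time"],"along -x mm",(-d@ax*1000).round(2),o["tool_pos"].round(4),"F",o["ft_force"].round(1),"w",round(o["gripper_width"],4),round(o["gripper_force"],1))
st("gripped")
h=robot.line_to([*(k-.027*ax),.100],vel=.03,guard=22); st(f"pulled {h}")
robot.pause(.3); st("rest"); snap("pulled")
E
```

```text
cov1 [([267.9, 116.5], 6.8, 139), ([360.5, 103.0], 7.4, 166), ([371.5, 206.5], 6.5, 123), ([299.5, 215.5], 5.7, 79)] [0.564  0.1511] 23.55 [[-0.4, -0.8], [-0.4, 0.3], [0.4, 0.0], [0.4, 0.5]]
man1 [([267.5, 140.3], 6.8, 103), ([370.7, 138.3], 6.8, 95), ([369.0, 248.6], 6.2, 87), ([291.6, 250.0], 6.2, 88)] [ 0.5611 -0.2169] 17.14 [[-0.1, -0.1], [-0.2, 0.1], [0.1, 0.1], [0.2, -0.1]]
False
gripped 7.65 along -x mm -0.15 [ 0.4687 -0.2459  0.1006] F [-0.1 -0.2  4.8] w 0.0219 59.2
pulled True 8.5083 along -x mm 24.34 [ 0.4453 -0.2531  0.1007] F [2.3 0.7 2.4] w 0.0217 59.7
rest 8.8083 along -x mm 24.29 [ 0.4453 -0.2531  0.1006] F [ 0.5 -0.2  3.3] w 0.0217 59.8
```

View pics/pulled.png

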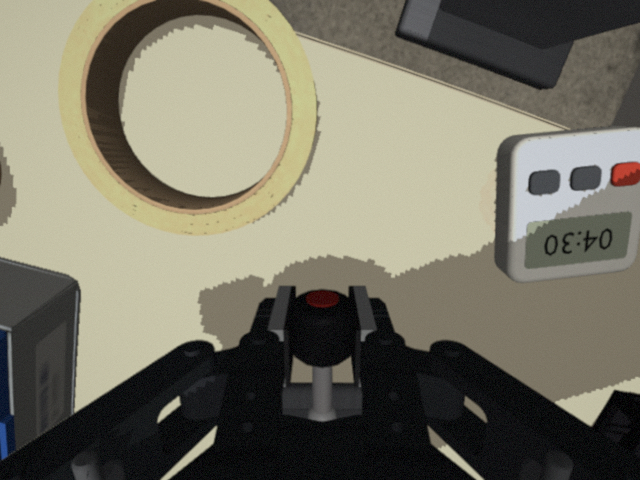

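The knob is held between the pads and has moved out 24.3 mm, where it met a hard stop. That is the outer detent. Next I push it home.

```bash
python3 - <<'E'
from h import *
t,a=measure("man1",[(268,140),(371,139),(369,249),(292,250)],"brass",.055)
ax=np.array([np.cos(a),np.sin(a)]); k=t-.097*ax; yaw=np.degrees(a)-180
def st(s):
    o=robot.observe(); d=o["tool_pos"][:2]-k; print(s,o["time"],"along -x mm",(-d@ax*1000).round(2),"F",o["ft_force"].round(1),"w",round(o["gripper_width"],4))
h=robot.line_to([*(k+.003*ax),.100],vel=.03,guard=22); st(f"pushed {h}")
robot.pause(.2); st("rest"); robot.set_gripper(.06); st("open")
robot.line_to([*k,.20],vel=.15)
robot.move_pose([*(k+.08*ax),.25],[180,0,yaw]); robot.pause(.3)
snap("man2"); st("seen")
E
```

```text
man1 [([267.5, 140.3], 6.8, 103), ([370.7, 138.3], 6.8, 95), ([369.0, 248.6], 6.2, 87), ([291.6, 250.0], 6.2, 88)] [ 0.5611 -0.2169] 17.14 [[-0.1, -0.1], [-0.2, 0.1], [0.1, 0.1], [0.2, -0.1]]
pushed True 9.6583 along -x mm -0.08 F [-1.2 -0.5  5.4] w 0.0214
rest 9.8583 along -x mm -0.07 F [-2.2  0.4  5. ] w 0.022
open 10.3083 along -x mm 0.42 F [-0.6 -0.1  0.3] w 0.0606
seen 11.9417 along -x mm -79.33 F [ 1.2 -0.3  0.3] w 0.0602
```

View pics/man2.png

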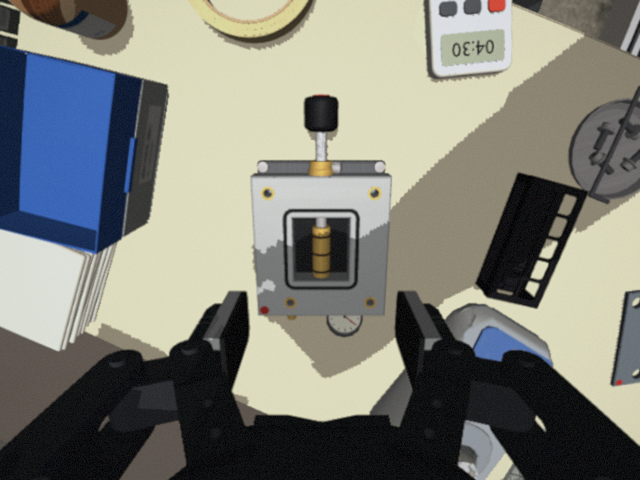

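```bash
python3 - <<'E'
from h import *
t1,a1=measure("man1",[(268,140),(371,139),(369,249),(292,250)],"brass",.055)
t2,a2=measure("man2",[(267,194),(375,194),(370,302),(290,302)],"brass",.055)
for n,t,a in (("man1",t1,a1),("man2",t2,a2)):
    im,c=load(n); ax=np.array([np.cos(a),np.sin(a)])
    s=np.arange(.05,.125,.0005); p=t-s[:,None]*ax
    uv=proj(c,np.c_[p,np.full(len(p),.057)]); off=proj(c,np.c_[p+.006*np.array([-ax[1],ax[0]]),np.full(len(p),.055)])
    g=[im[int(round(v)),int(round(u))].max() for u,v in off]
    d=s[np.array(g)<60]; print(n,"dark along s",d.min(),d.max())
t,a=measure("cov1",[(267,117),(361,102),(372,207),(301,217)],"bright",.003,h=9)
yaw=np.degrees(a)-180
robot.move_pose([.47,0,.30],[180,0,yaw]); robot.move_pose([*t,.20],[180,0,yaw])
robot.set_gripper(.05)
print(robot.line_to([*t,.090],vel=.1,guard=10))
snap("pre")
robot.set_gripper(0); o=robot.observe(); print(o["time"],o["tool_pos"],o["gripper_width"],o["gripper_force"],o["ft_force"])
E
```

```text
man1 [([267.5, 140.3], 6.8, 103), ([370.7, 138.3], 6.8, 95), ([369.0, 248.6], 6.2, 87), ([291.6, 250.0], 6.2, 88)] [ 0.5611 -0.2169] 17.14 [[-0.1, -0.1], [-0.2, 0.1], [0.1, 0.1], [0.2, -0.1]]
man2 [([267.2, 193.2], 7.0, 103), ([374.6, 193.1], 7.0, 103), ([369.5, 302.0], 6.3, 84), ([289.9, 302.2], 6.3, 91)] [ 0.561  -0.2169] 17.06 [[-0.3, -0.1], [-0.2, -0.2], [0.3, 0.3], [0.2, -0.0]]
man1 dark along s 0.08450000000000003 0.10700000000000005
man2 dark along s 0.08600000000000003 0.10750000000000005
cov1 [([267.9, 116.5], 6.8, 139), ([360.5, 103.0], 7.4, 166), ([371.5, 206.5], 6.5, 123), ([299.5, 215.5], 5.7, 79)] [0.564  0.1511] 23.55 [[-0.4, -0.8], [-0.4, 0.3], [0.4, 0.0], [0.4, 0.5]]
False
15.725 [0.56420653 0.15103326 0.09045471] 0.010795986083306492 59.204514026641846 [-1.12219773 -0.60126769  4.11486905]
```

The knob is back at its first position to within measurement error, and the push ended on a hard stop. The handle is gripped, so I lift the cover and check how it sits in the hand.

```bash
python3 - <<'E'
from h import *
o=robot.observe(); p=o["tool_pos"]
robot.line_to([p[0],p[1],.20],vel=.1); robot.pause(.4)
snap("held"); o=robot.observe(); print(o["time"],o["tool_pos"],o["tcp_rot"],o["gripper_width"],o["ft_force"],o["torque"])
E
```

```text
17.425 [0.56420402 0.15101818 0.19993081] [ 1.79999164e+02 -4.62238605e-03 -1.56450878e+02] 0.010372796428366676 [-0.57875262 -0.21551302 -2.93211159] [-0.01315077  0.0029036   0.04431136]
```

View pics/held.png

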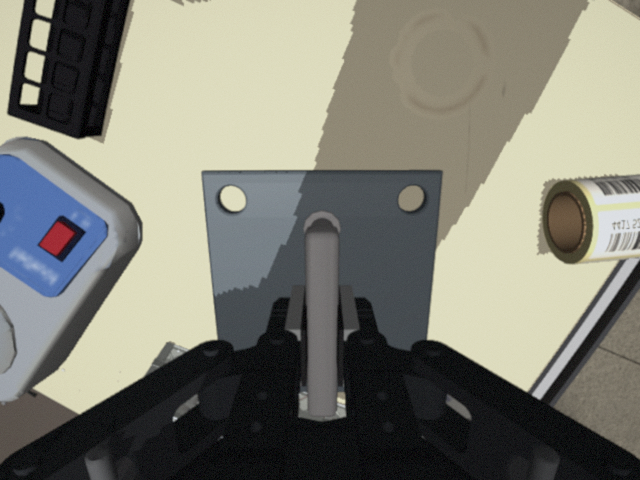

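The held cover fills the middle of the view: front corners at (203,171) and (441,170), hole0 at (232,199), hole1 at (412,198), front edge level. Now I compute its pose in the hand.

```bash
cat >> h.py <<'E'
def held(name,tool_z,uvs=((232,199),(412,198)),dz=.0905,h=20):
    im,c=load(name); b=[blob(im,u,"bright",h) for u in uvs]; uv=np.array([x[0] for x in b])
    P=onplane(c,uv,tool_z-dz+.006)[:,:2]; d=P[1]-P[0]; a=np.arctan2(-d[0],d[1])
    R=np.array([[np.cos(a),-np.sin(a)],[np.sin(a),np.cos(a)]])
    t=P.mean(0)-R@[-.043,0]
    print("r",[x[1] for x in b],[x[2] for x in b],uv.round(1).tolist(),"dist mm",np.linalg.norm(d)*1000,"origin",t,"yaw",np.degrees(a)); return t,a
E
python3 - <<'E'
from h import *
t,a=held("held",.19993)
im,c=load("held")
al=np.radians(-156.45+180);R=np.array([[np.cos(al),-np.sin(al)],[np.sin(al),np.cos(al)]])
z=.19993-.0905+.006
print("pred holes px (top z)",proj(c,[[*(np.array([.5642,.1510])+R@p),z] for p in PAT[:2]]),"bottom",proj(c,[[*(np.array([.5642,.1510])+R@p),z-.006] for p in PAT[:2]]))
cr=onplane(c,[(203,171),(441,170)],z)[:,:2]; print("front corners in cover frame mm",(cr-[.5642,.1510])@R*1000)
for s in(220,420):
    g=im[:,:,1][150:360,:].astype(int)
# side edges (left/right) at several rows
for v in(180,220,260,300,330):
    row=cv2.GaussianBlur(im,(3,3),0)[v].max(1).astype(int); d=np.diff(row)
    l=190+np.argmin(d[190:235]); r=415+np.argmax(d[415:455])
    e=onplane(c,[(l+.5,v),(r+.5,v)],z)[:,:2]; print(v,l,r,((e-[.5642,.1510])@R*1000).round(1).tolist())
E
```

```text
r [13.601571083068848, 13.794705390930176] [np.int32(487), np.int32(485)] [[233.0, 198.0], [409.6, 197.1]] dist mm 73.30410591724639 origin [0.56294473 0.15099416] yaw 23.841527314566722
pred holes px (top z) [[229.2697576  200.29340213]
 [411.99074912 200.31247978]] bottom [[232.51017709 197.38895904]
 [408.79792583 197.40861063]]
front corners in cover frame mm [[-55.21187917 -47.96930581]
 [-55.64260728  49.08162855]]
180 201 441 [[-51.5, -48.9], [-51.5, 49.6]]
220 205 438 [[-34.5, -48.7], [-34.5, 49.9]]
260 208 434 [[-16.4, -49.1], [-16.4, 49.8]]
300 213 430 [[2.9, -48.6], [3.0, 49.8]]
330 216 427 [[18.5, -48.6], [18.5, 49.8]]
```

The hole blobs show the lower mouths, and they match the prediction within 1 px, so the cover is level and centred in the hand. I carry it high past the mixer and stop 4 cm above the goal to check.

```bash
sed -i 's/tool_z-dz+.006)/tool_z-dz)/' h.py; python3 - <<'E'
from h import *
tm,am=measure("man2",[(267,194),(375,194),(370,302),(290,302)],"brass",.055); tm=(tm+[.5611,-.2169])/2; am=np.radians(17.1)
t,a=held("held",.19993); al=np.radians(180-156.451)
rot=lambda a:np.array([[np.cos(a),-np.sin(a)],[np.sin(a),np.cos(a)]])
off=rot(al).T@(t-[.56420,.15102]); da=a-al; print("cover in hand mm",off*1000,"deg",np.degrees(da))
yt=am-da*.5; g=tm-rot(yt)@off; yaw=np.degrees(yt)-180; print("goal",g,yaw)
p=robot.observe()["tool_pos"]
robot.line_to([p[0],p[1],.32],vel=.15)
robot.move_pose([.47,0.02,.34],[180,0,yaw]); robot.move_pose([*g,.30],[180,0,yaw])
robot.line_to([*g,.1955],vel=.1); robot.pause(.4)
snap("above"); o=robot.observe(); print(o["time"],o["tool_pos"],o["tcp_rot"],o["gripper_width"])
E
```

```text
man2 [([267.2, 193.2], 7.0, 103), ([374.6, 193.1], 7.0, 103), ([369.5, 302.0], 6.3, 84), ([289.9, 302.2], 6.3, 91)] [ 0.561  -0.2169] 17.06 [[-0.3, -0.1], [-0.2, -0.2], [0.3, 0.3], [0.2, -0.0]]
r [13.601571083068848, 13.794705390930176] [np.int32(487), np.int32(485)] [[233.0, 198.0], [409.6, 197.1]] dist mm 76.16705825825885 origin [0.56406963 0.15148485] yaw 23.841527314566633
cover in hand mm [0.06621377 0.47822003] deg 0.292527314566625
goal [ 0.56114651 -0.21739909] -163.0462636572833
21.7167 [ 0.56116983 -0.21740743  0.19556927] [-1.79995405e+02  2.27786109e-03 -1.63046254e+02] 0.01079784535291286
```

View pics/above.png

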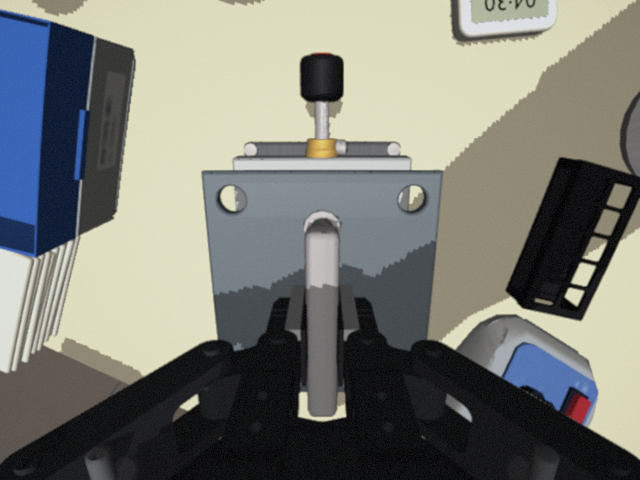

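The cover is centred over the flange: flange front edge at columns 233-411 and cover at 203-441, both with their middle at 322. I descend to 10 mm and check through the holes.

```bash
python3 - <<'E'
from h import *
o=robot.observe(); p=o["tool_pos"]
print(robot.line_to([.56115,-.21740,.1557],vel=.04,guard=8)); robot.pause(.5)
im,c=snap("final"); o=robot.observe(); print(o["time"],o["tool_pos"],o["tcp_rot"],o["gripper_width"],o["ft_force"])
cr=lambda u,v:cv2.resize(im[v-25:v+26,u-25:u+26],(400,400),interpolation=cv2.INTER_CUBIC)
cv2.imwrite("pics/crop.png",np.hstack([cr(232,199),cr(412,199)]))
a=np.radians(17.1);R=np.array([[np.cos(a),-np.sin(a)],[np.sin(a),np.cos(a)]])
print("pred threads",proj(c,[[*(np.array([.56105,-.2169])+R@q),.055] for q in PAT[:2]]))
E
```

```text
False
23.4083 [ 0.56115379 -0.21741051  0.15571352] [-1.79996846e+02 -1.39960149e-04 -1.63044487e+02] 0.011015164152995607 [ 0.65211083 -0.36878196 -1.97507358]
pred threads [[238.67576954 193.17121961]
 [404.92965639 192.78516482]]
```

View pics/crop.png

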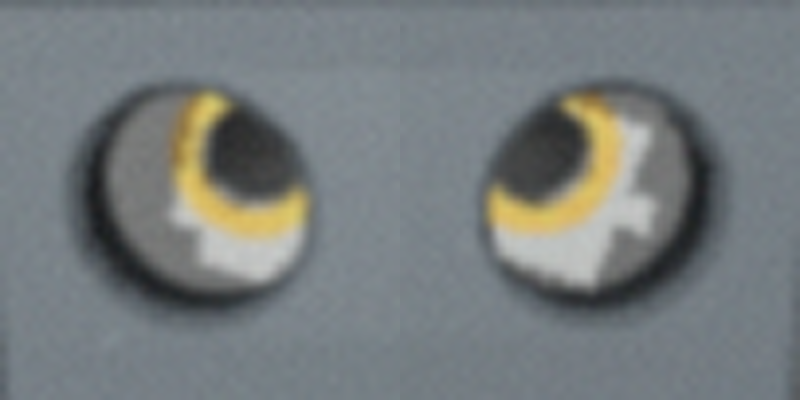

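The crop shows both front threads through the cover holes, with dark centres at about (238.6,192.6) and (404.4,192.6). The prediction is (238.7,193.2) and (404.9,192.8), so the fit is within about 0.4 mm.

```bash
python3 -c "
from plant import robot
print(robot.job_done(), robot.observe()['time'])"
```

```text
the job is handed in; nothing more can be done
the job is handed in; nothing more can be done
```

The vent slide was pulled to its outer stop and pushed fully home, and the gripper now holds the cover level about 1 cm above the manifold, red dot over red dot. The front holes are within about 0.4 mm of their threads (back holes hidden from the camera), and the job was handed in about 23 s into the 48 s limit.

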